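# Put the dry washing-up away

## Task

Put the dry washing-up away: hang every mug by its handle on the mug rack, one mug to a hook, and lay the utensils flat in the wooden tray with their handles pointing back towards the robot: the spatula in the wide compartment, the spoon in the middle one, the brush in the one on the right. Leave the bottles, jars and other things on the worktop where they are.

Things in the scene. Friction and masses are not known exactly. Their poses are not given: they have to be found in the camera images.
- rack: Mug rack, fixed: a dark wooden bar (420 mm long, 20 deep, 30 high, mid-height 190 mm above the worktop) on two end posts (20 mm square, rack y = +-200 mm; base board 14 mm high), with three level steel hooks. Origin: on the worktop below the bar's middle. x: level, away from the robot, across the bar; y: along the bar to the left; z up.
- hook_left (a point): Point on the axis of the left (rack y = +140 mm) hook, 190 mm up, 70 mm towards rack -x of the bar's axis; axes as the rack's. The hook, 8 mm thick, runs level from the bar towards rack -x to 45 mm beyond this point, then its tip turns up, 19 mm above the axis and 5 mm further out. A handle anywhere on the level part is fine. Nothing above or below it.
- hook_mid (a point): Point on the axis of the middle (rack y = 0) hook, 190 mm up, 70 mm towards rack -x of the bar's axis; axes as the rack's. The hook, 8 mm thick, runs level from the bar towards rack -x to 45 mm beyond this point, then its tip turns up, 19 mm above the axis and 5 mm further out. A handle anywhere on the level part is fine. Nothing above or below it.
- hook_right (a point): Point on the axis of the right (rack y = -140 mm) hook, 190 mm up, 70 mm towards rack -x of the bar's axis; axes as the rack's. The hook, 8 mm thick, runs level from the bar towards rack -x to 45 mm beyond this point, then its tip turns up, 19 mm above the axis and 5 mm further out. A handle anywhere on the level part is fine. Nothing above or below it.
- mug1: White mug, 220 g, starts upright; may be absent. Straight cup 64 mm across, 80 high, wall 4; one handle on its own +y side reaches 71 mm from the axis. Origin: centre of underside; z: up its axis. All alike. Once hung, it swings till its axis is nearly level, mouth to the side where the cup was held; it then reaches 100 mm below the hook, 60 mm sideways on the bottom's side, 35 on the mouth's.
- mug1_loop (a point): The middle of the opening of mug1's handle, 47 mm from the cup's axis and 42 mm above its underside (axes as the mug's). The opening is seen along the mug's x axis: about 29 mm wide (from 32 to 61 mm from the axis) and 38 mm high (from 23 to 61 mm above the underside); the handle's bar is 10 mm thick.
- mug2: White mug, 220 g, starts upright; may be absent. Straight cup 64 mm across, 80 high, wall 4; one handle on its own +y side reaches 71 mm from the axis. Origin: centre of underside; z: up its axis. All alike. Once hung, it swings till its axis is nearly level, mouth to the side where the cup was held; it then reaches 100 mm below the hook, 60 mm sideways on the bottom's side, 35 on the mouth's.
- mug2_loop (a point): The middle of the opening of mug2's handle, 47 mm from the cup's axis and 42 mm above its underside (axes as the mug's). The opening is seen along the mug's x axis: about 29 mm wide (from 32 to 61 mm from the axis) and 38 mm high (from 23 to 61 mm above the underside); the handle's bar is 10 mm thick.
- mug3: White mug, 220 g, starts upright; may be absent. Straight cup 64 mm across, 80 high, wall 4; one handle on its own +y side reaches 71 mm from the axis. Origin: centre of underside; z: up its axis. All alike. Once hung, it swings till its axis is nearly level, mouth to the side where the cup was held; it then reaches 100 mm below the hook, 60 mm sideways on the bottom's side, 35 on the mouth's.
- mug3_loop (a point): The middle of the opening of mug3's handle, 47 mm from the cup's axis and 42 mm above its underside (axes as the mug's). The opening is seen along the mug's x axis: about 29 mm wide (from 32 to 61 mm from the axis) and 38 mm high (from 23 to 61 mm above the underside); the handle's bar is 10 mm thick.
- spatula: A spatula (turner): black handle and a flat steel blade 62 mm wide, 72 mm long, 4 mm thick; 180 mm long in all, 80 g. Handle 16 mm wide and 16 high, along its own x axis from x = -90 to +22 mm; head at +x. Origin: on its underside, halfway along; z up as it lies flat at the start. Balanced at about x = -10 mm. May be absent.
- spatula_tip (a point): The head end of the spatula, at its x = +90 mm, 4 mm above its underside.
- spoon: A wooden spoon: with a thick round bowl 46 mm across and 14 mm high; 180 mm long in all, 80 g. Handle 16 mm wide and 16 high, along its own x axis from x = -90 to +22 mm; head at +x. Origin: on its underside, halfway along; z up as it lies flat at the start. Balanced at about x = -10 mm. May be absent.
- spoon_tip (a point): The head end of the spoon, at its x = +90 mm, 4 mm above its underside.
- brush: A washing-up brush: with a wooden head 70 mm long, 36 mm wide and 32 mm high, white bristles below; 180 mm long in all, 80 g. Handle 16 mm wide and 16 high, along its own x axis from x = -90 to +22 mm; head at +x. Origin: on its underside, halfway along; z up as it lies flat at the start. Balanced at about x = -10 mm. May be absent.
- brush_tip (a point): The head end of the brush, at its x = +90 mm, 4 mm above its underside.
- tray_wide (a point): Centre of the floor of the wide left compartment, 88 mm wide inside, 4 mm above the worktop; axes as the tray's. For the spatula. See tray_mid for the tray.
- tray_mid (a point): Centre of the floor of the middle compartment, 70 mm wide inside, 4 mm above the worktop; axes as the tray's. For the spoon. Fixed wooden tray, 242 mm along x (roughly away from the robot), 252 along y (to the left); floor 4 mm, walls and dividers 6 mm thick, tops 24 mm above the worktop; three compartments along x, each 230 mm long inside. Tray middle: 9 mm left of this point.
- tray_outer (a point): Centre of the floor of the right-hand compartment, 70 mm wide inside, 4 mm above the worktop; axes as the tray's. For the brush. See tray_mid for the tray.
- jar: A glass jar with a steel cap, 56 mm across, 90 mm tall; not part of the job, leave it alone. Origin: centre of its underside.
- pepper: A small amber spice jar, 36 mm across, 60 mm tall; not part of the job, leave it alone. Origin: centre of its underside.
- tape: A black and yellow tape measure, 60 x 35 x 50 mm; not part of the job, leave it alone. Origin: centre of its underside.
Not all that is in view belongs to the job. Leave any purple or yellow look-alike of the mug3 alone. What is shaped like the spatula but green is not meant.

How it is judged:
By the outcome, as a careful person would: the job done as asked, in the order asked, and still so for the second after the job is handed in, with the robot touching nothing.
Of mug1, mug2, mug3 only 2 to 3 are there at a start; the rules pass over those that are not, and their reading is None.
Of spatula, spoon, brush only 2 to 3 are there at a start; the rules pass over those that are not, and their reading is None.
At some moment in a run one of mug1, mug2, mug3, spatula, spoon, brush may be knocked a few centimetres aside while the robot is not near it.
It also fails if it takes over 210 s, if anything falls off the work surface, if the arm or the gripper's body presses on something with over 40 N, if the wrist force passes 120 N, or if a joint passes its speed limit or range.

## Robot

A 6-joint arm with a two-finger parallel gripper is mounted at the origin on the work surface. World frame = base frame: x ahead of the robot, y to its left, z up, the work surface at z = 0. Lengths are in m, angles in degrees, forces in N, time in s.
With the tool pointing down it reaches from about 0.425 to 0.95 m from the base axis. Payload 3.5 kg.
Tool frame: the origin (TCP) lies on the mounting face of the last link; the fingertips stand 173 mm ahead of it and the grasp point (between the pads) lies 155 mm ahead of it (env.tip_reach is the distance from the TCP to the fingertips, in m); z points along the fingers, y is the line along which they close (so a half turn about z gives the same grasp; the last joint's range is limited). The gripper opens to 85 mm and grips with 20 to 120 N. Pads are 22 mm wide; open, the fingers measure 114 mm over their backs; the gripper's body (76 mm by 85 mm) begins 54 mm behind the grasp point. The pads swing forward as they close: fully open they stand 13 mm farther back than shut.
Start: joints at [68.239, 16.404, 90.338, -0, 73.258, -8.594], TCP at [0.154, 0.657, 0.405] pointing down, gripper open.
Joint ranges: [-158.93, 158.93], [-51.34, 127.21], [12.03, 142.37], [-87.48, 267.48], [13.55, 161.25], [-162.69, 162.69]. Speed limits (degrees/s): [159.86, 159.86, 180, 180, 180, 180].

## Interface

Orientations are given as [roll, pitch, yaw] about the fixed x, y, z axes, in that order (R = Rz(yaw) Ry(pitch) Rx(roll)).
In Python, from workcell import env, viewer gives the robot as it stands.
- The arm moves only by the tool apply_moves, never from a script. Its argument "commands" is a list of rows, each a list of 7 numbers: the opening, from 0 (shut) to 1 (fully open), then the shift along the tool's x, y, z in m, then the turn, a rotation vector about the tool's x, y, z in degrees. A call has 1 to 12 rows; each row is the pose to reach, as a shift and turn from the pose commanded when the call began, along the tool's axes at that moment; what a row does not reach only later rows make up. A row lasts 1/12 s, in which the tool goes at most 41.7 mm and 7.16 degrees, less where a joint would pass 70% of its speed; a pose out of reach is approached as far as the arm can. A call with a gripper value outside its range is refused whole. The fingers move at their own pace and stop on an object; "squeeze" is the grip in N (left out, the last holds). Time passes only in rows, so rows that repeat a pose let the fingers close. It gives the time, the measured TCP pose, the force, the opening and the grip force at its end, in the units of the state.
- env.state(): the state, without advancing time (a new reading comes with each control period).
- viewer.capture(name): name is "scene" or "top"; returns a dict with "img" (400x640x3 uint8, red, green, blue), "z_map" (400x640 float32, m along the optical axis (not along the pixel's ray), 0 where there is no reading), "mtx" (3x3 intrinsics, pixels), "k1" (the pictures are not rectified: a ray, as slopes to the right and down, at radius r is drawn at 1 + k1 r^2 times it, then the intrinsics apply), "rvec" (rotation vector, rad) and "tvec" (3), from world to camera coordinates, as OpenCV has them. Camera axes: x right, y down, z forward; pixel columns grow to the right and rows downward; lengths in m; the calibration is good to about 2 mm. A picture is of the moment at which its call begins.
- env.finish_job(): hands the job in; it is judged then, once.
The state is a dict: "time": time; "joints": joint angles; "joint_velocities": joint speeds; "joint_efforts": joint torques, N m; "position": TCP position; "tcp_rot": TCP orientation; "force": force on the tool from outside, world axes, zero at the start; "moment": the same for the moment, N m; "width": finger opening in m; "grasp_force": force on a finger pad.
Only numpy, scipy, OpenCV 4.12 (cv2) and the standard library are available. Lean on these libraries where they do the work, as an engineer would, in place of code of your own. Each camera call takes 0.05 s, during which the arm holds its last target. There are 200 camera calls.

## Working session

There is one attempt and no reset: what is moved stays moved. The work goes in short steps, Python scripts to look and compute and a tool call to move; the robot and the scene stay as the last step left them, time stands still between calls to the robot, and variables do not carry over. Pictures are saved under pics/ and viewed, at most 14 in all, crops included, and the job is handed in when it is done.

Besides the shell and the picture viewer there is one more tool, called after "Request:" as name(argument=value, ...) on one line, values as JSON. apply_moves: Moves the arm, as the interface text tells. Its arguments: {"type":"object","properties":{"commands":{"type":"array","items":{"type":"array","items":{"type":"number"}}},"squeeze":{"type":"number"}},"required":["commands"]}

```bash
ls; mkdir -p pics; cat > h.py <<'E'
import numpy as np, cv2
from workcell import env, viewer
def cap(n):
    c=viewer.capture(n); return c
def save(c,f,box=None,s=1):
    im=c["img"][:,:,::-1]
    if box: im=im[box[1]:box[3],box[0]:box[2]]
    if s!=1: im=cv2.resize(im,None,fx=s,fy=s,interpolation=cv2.INTER_CUBIC)
    cv2.imwrite("pics/"+f,im)
def cloud(c):
    h,w=c["z_map"].shape
    u,v=np.meshgrid(np.arange(w),np.arange(h))
    K=np.array(c["mtx"])
    p=np.stack([u,v],-1).reshape(-1,1,2).astype(float)
    d=np.array([c["k1"],0,0,0,0.])
    n=cv2.undistortPoints(p,K,d).reshape(-1,2)
    z=c["z_map"].reshape(-1,1)
    P=np.hstack([n*z,z])
    R=cv2.Rodrigues(np.array(c["rvec"],float))[0]
    W=(P-np.array(c["tvec"]).reshape(1,3))@R
    W[z[:,0]==0]=np.nan
    return W.reshape(h,w,3)
E
python3 - <<'E'
from h import *
print(env.state())
for n in("scene","top"):
    c=cap(n); save(c,n+"0.png"); np.savez("pics/"+n+"0.npz",W=cloud(c),img=c["img"])
    R=cv2.Rodrigues(np.array(c["rvec"],float))[0]; print(n,-R.T@np.array(c["tvec"]).ravel(),R[2],c["mtx"],c["k1"])
E
```

```text
pics
{'time': 0.0, 'joints': array([ 6.82378039e+01,  1.64564752e+01,  9.04221263e+01, -9.91310257e-04,
        7.32580654e+01, -8.59414409e+00]), 'joint_velocities': array([ 0.00349461, -0.0532578 , -0.04557084,  0.00146581,  0.04585715,
        0.04278418]), 'joint_efforts': array([ 3.80170904e-04, -4.05979049e+01, -2.92629468e+01, -1.04587959e-04,
        5.89477466e-03, -4.08975520e-07]), 'position': array([0.15364963, 0.65703167, 0.40331781]), 'tcp_rot': array([-1.79864726e+02, -1.94847516e-02,  1.66832212e+02]), 'force': array([ 0.95287801,  1.13390214, -0.2428979 ]), 'moment': array([-0.01602827, -0.01007591, -0.0201263 ]), 'grasp_force': 0.0, 'width': 0.08531615839939895}
scene [0.95787051 0.79456297 1.08606627] [-0.37192539 -0.57997481 -0.72477633] [[463.07832386   0.         316.26928352]
 [  0.         463.07832386 197.76270518]
 [  0.           0.           1.        ]] -0.046670934959420124
top [0.36270298 0.0110725  1.20245083] [ 0.10895971  0.01341952 -0.99395558] [[414.74437047   0.         320.43656358]
 [  0.         414.74437047 202.73067309]
 [  0.           0.           1.        ]] -0.08452539693023293
```

View pics/scene0.png

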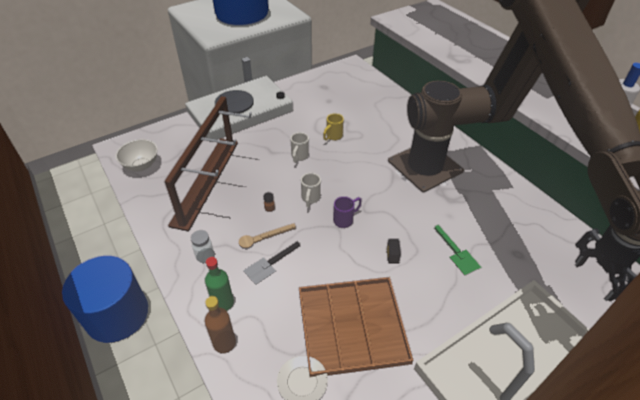

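View pics/top0.png

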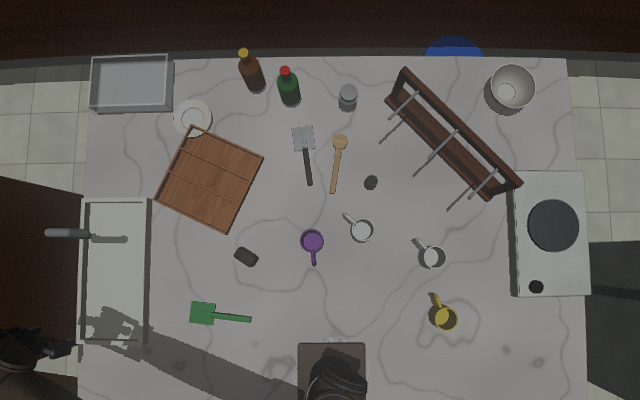

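The top view shows the white mugs at (361,230) and (431,257), with purple (312,241) and yellow (445,318) look-alikes. The steel and black spatula is at (305,155), with a green one at (210,313), and the spoon is at (337,160). I see no brush or third white mug. The white mugs, black-handled spatula and wooden spoon fit the description. I'll confirm this in a crop and measure.

```bash
python3 - <<'E'
from h import *
d=np.load("pics/top0.npz"); W=d["W"]; img=d["img"]
save({"img":img},"crop0.png",(270,60,530,290),3)
Z=W[...,2]; print("table z",np.nanmedian(Z[280:300,300:320]),np.nanmedian(Z[100:110,220:230]))
def comp(name,box,zmin,zmax=0.4):
    x0,y0,x1,y1=box
    m=np.zeros(Z.shape,bool); m[y0:y1,x0:x1]=True
    m&=(Z>zmin)&(Z<zmax)
    n,l,s,_=cv2.connectedComponentsWithStats(m.astype(np.uint8))
    k=1+np.argmax(s[1:,4]); P=W[l==k]
    r=cv2.minAreaRect(P[:,:2].astype(np.float32)*1000)
    print(name,len(P),"mean",P.mean(0).round(4),"zmax",np.nanmax(P[:,2]).round(3),"rect",np.round(cv2.boxPoints(r),1).tolist())
    return P
comp("mugA",(335,205,380,250),0.015); comp("mugB",(405,232,450,275),0.015)
comp("mugA rim",(335,205,380,250),0.068); comp("mugB rim",(405,232,450,275),0.068)
for n,b in(("spat",(288,120,316,190)),("spoon",(325,130,352,197))):
    for z in (0.003,0.006,0.011): comp(n,b,z)
comp("tray",(150,120,268,238),0.015); comp("bar",(370,60,530,220),0.197,0.215)
for n,b in(("jar",(335,80,362,112)),("pepper",(360,172,382,192)),("tape",(232,245,262,270)),("purple",(295,225,330,270)),("plate",(170,95,215,130)),("green",(275,62,304,108)),("brown",(236,45,268,95)),("yellow",(425,290,462,332)),("bowl",(485,60,540,112)),("stove",(500,168,595,300))): comp(n,b,0.012)
E
```

```text
table z -0.0012419520858687181 -0.0008729554490719771
mugA 261 mean [ 0.4237 -0.0801  0.0608] zmax 0.085 rect [[372.1000061035156, -72.4000015258789], [398.20001220703125, -130.6999969482422], [485.6000061035156, -91.5], [459.5, -33.20000076293945]]
mugB 427 mean [ 0.3435 -0.2749  0.0551] zmax 0.083 rect [[294.20001220703125, -298.70001220703125], [352.29998779296875, -323.3999938964844], [390.6000061035156, -233.39999389648438], [332.6000061035156, -208.60000610351562]]
mugA rim 142 mean [ 0.4202 -0.0824  0.0759] zmax 0.085 rect [[376.6000061035156, -112.80000305175781], [438.0, -125.80000305175781], [456.0, -40.900001525878906], [394.6000061035156, -27.899999618530273]]
mugB rim 158 mean [ 0.3411 -0.2773  0.0757] zmax 0.083 rect [[296.79998779296875, -302.70001220703125], [356.1000061035156, -321.8999938964844], [382.79998779296875, -239.1999969482422], [323.5, -220.0]]
spat 425 mean [0.6455 0.0722 0.0097] zmax 0.021 rect [[542.5, 80.9000015258789], [554.0999755859375, 20.299999237060547], [732.7999877929688, 54.599998474121094], [721.0999755859375, 115.19999694824219]]
spat 237 me
[... 2689 characters left out ...]
0000610351562], [897.2000122070312, 207.39999389648438], [868.4000244140625, 259.20001220703125]]
yellow 505 mean [ 0.1795 -0.305   0.0532] zmax 0.083 rect [[125.0999984741211, -306.6000061035156], [169.39999389648438, -352.29998779296875], [239.6999969482422, -284.0], [195.5, -238.39999389648438]]
bowl 1163 mean [ 0.8445 -0.5552  0.0362] zmax 0.063 rect [[733.5, -536.7000122070312], [829.5, -634.7999877929688], [926.9000244140625, -539.5], [830.9000244140625, -441.3999938964844]]
stove 9991 mean [ 0.3993 -0.6144  0.0548] zmax 0.209 rect [[218.10000610351562, -422.79998779296875], [219.89999389648438, -742.0999755859375], [582.2000122070312, -740.0999755859375], [580.5, -420.79998779296875]]
```

View pics/crop0.png

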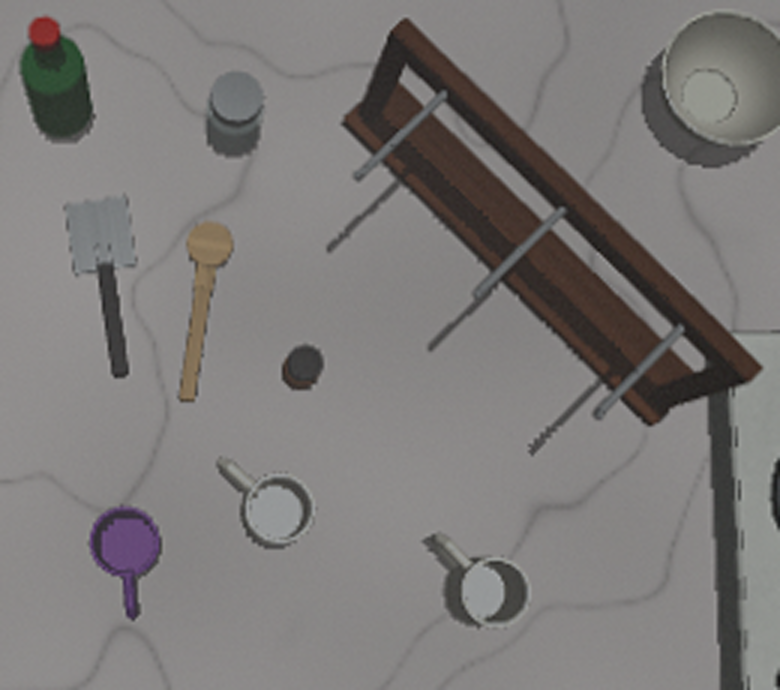

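The crop confirms that the white mugs, the steel and black spatula and the wooden spoon are the ones meant. Next I'll fit the rims, handles, hooks and tray precisely with both cameras.

```bash
cat >> h.py <<'E'
from scipy.optimize import least_squares
def near(W,c,r):
    P=W.reshape(-1,3); return P[np.hypot(P[:,0]-c[0],P[:,1]-c[1])<r]
def mug(W,c):
    P=near(W,c,.11); P=P[(P[:,2]>.074)&(P[:,2]<.09)]
    P=P[np.hypot(*(P[:,:2]-c).T)<.045]
    for _ in range(3):
        f=least_squares(lambda q:np.hypot(P[:,0]-q[0],P[:,1]-q[1])-.030,c,loss="soft_l1",f_scale=.002); c=f.x
        P=P[np.abs(np.hypot(*(P[:,:2]-c).T)-.03)<.006]
    H=near(W,c,.078); H=H[(H[:,2]>.02)&(H[:,2]<.078)&(np.hypot(*(H[:,:2]-c).T)>.040)]
    m=(H[:,:2]-c).mean(0)
    return c,len(P),np.degrees(np.arctan2(m[1],m[0])),len(H),P[:,2].mean()
E
python3 - <<'E'
from h import *
C=np.array([.664,-.330]);ex=np.array([.689,-.725]);ey=np.array([.725,.689])
for n in("top","scene"):
    W=np.load(f"pics/{n}0.npz")["W"]
    print(n)
    for c in((.411,-.093),(.329,-.291)): print(" mug",mug(W,np.array(c)))
    P=near(W,C,.3); P=P[(P[:,2]>.18)&(P[:,2]<.22)]
    q=P[:,:2]-C; lx,ly=q@ex,q@ey
    B=P[(abs(lx)<.02)&(abs(ly)<.24)&(P[:,2]>.198)]
    (cx,cy),(w,h),a=cv2.minAreaRect(B[:,:2].astype(np.float32)*1000); print(" bar",cx,cy,w,h,a)
    for k in(.14,0,-.14):
        m=(abs(ly-k)<.03)&(lx<-.02)&(lx>-.14); Q=P[m]
        vx,vy,x0,y0=cv2.fitLine(Q[:,:2].astype(np.float32),cv2.DIST_HUBER,0,.01,.01).ravel()
        print(" hook",k,len(Q),"dir",np.degrees(np.arctan2(vy,vx)).round(2),"lx",lx[m].min().round(3),lx[m].max().round(3),"ly at mid",np.median(ly[m]).round(4),"z",np.median(Q[:,2]).round(4),"pt",x0,y0)
    T=near(W,(.569,.3568),.2); T=T[(T[:,2]>.018)&(T[:,2]<.032)]; 
    print(" tray",cv2.minAreaRect(T[:,:2].astype(np.float32)*1000))
E
```

```text
top
 mug (array([ 0.41386356, -0.08833438]), 98, np.float64(49.582260289260084), 49, np.float64(0.07832736000632648))
 mug (array([ 0.33622595, -0.28161933]), 112, np.float64(43.25800736844883), 72, np.float64(0.07770223320722815))
 bar 664.1409912109375 -329.350341796875 419.3284606933594 23.451980590820312 43.56869125366211
 hook 0.14 123 dir -45.59 lx -0.124 -0.021 ly at mid 0.1411 z 0.1917 pt 0.7111776 -0.17518407
 hook 0 121 dir -46.38 lx -0.124 -0.02 ly at mid 0.0003 z 0.1915 pt 0.605399 -0.2678193
 hook -0.14 126 dir -47.77 lx -0.123 -0.022 ly at mid -0.1383 z 0.1917 pt 0.51537406 -0.3746284
 tray ((583.6989135742188, 357.51519775390625), (281.4387512207031, 327.92352294921875), 72.44180297851562)
scene
 mug (array([ 0.41380439, -0.08687353]), 95, np.float64(48.74319850731541), 56, np.float64(0.07905305275192157))
 mug (array([ 0.33700932, -0.28137772]), 79, np.float64(42.919487421422666), 54, np.float64(0.07858038961854899))
 bar 666.605224609375 -328.3822937011719 420.28167724609375 25.363494873046875 43.68754577636719
 hook 0.14 105 dir -46.2 lx -0.123 -0.02 ly at mid 0.1428 z 0.1933 pt 0.7200537 -0.18172117
 hook 0 90 dir -47.3 lx -0.122 -0.02 ly at mid 0.003 z 0.193 pt 0.6151576 -0.27463078
 hook -0.14 79 dir -45.68 lx -0.123 -0.02 ly at mid -0.1368 z 0.1919 pt 0.51323503 -0.37012
 tray ((579.2797241210938, 358.7486572265625), (267.8428039550781, 300.7342834472656), 61.766780853271484)
```

```bash
cat > plan.py <<'E'
# plan(list of (x,y,z,yaw[,tilt rotvec world])) -> rows in tool axes from commanded pose; stores predicted commanded pose
import json,os
from h import *
from scipy.spatial.transform import Rotation as Ro
F="cmd.json"
def down(yaw): return Ro.from_euler("xyz",[180,0,yaw],degrees=True)
def get():
    if os.path.exists(F): d=json.load(open(F)); return np.array(d["p"]),Ro.from_quat(d["q"])
    return np.array([.154,.657,.405]),down(166.832)
def put(p,R): json.dump({"p":list(map(float,p)),"q":list(map(float,R.as_quat()))},open(F,"w"))
def plan(wps,sync=False):
    p0,R0=get(); s=env.state()
    Rm=Ro.from_euler("xyz",s["tcp_rot"],degrees=True)
    print("t",round(s["time"],2),"j",np.round(s["joints"],1),"meas-cmd mm",np.round((s["position"]-p0)*1000,1),"deg",np.round((R0.inv()*Rm).as_rotvec(degrees=True),2),"w",round(s["width"],4),"F",np.round(s["force"],1))
    for w in wps:
        R=w[3] if isinstance(w[3],Ro) else down(w[3])
        sh=np.round(R0.inv().apply(np.array(w[:3])-p0),3); rv=np.round((R0.inv()*R).as_rotvec(degrees=True),1)
        print(sh.tolist(),rv.tolist())
    put(p0+R0.apply(sh),R0*Ro.from_rotvec(rv,degrees=True))
E
python3 - <<'E'
from plan import *
plan([(.46,.46,.405,110),(.53,.25,.405,90)])
plan([(.5,0,.38,49),(.4138,-.0876,.36,49)])
E
```

```text
t 0.1 j [68.2 16.4 90.4  0.  73.3 -8.6] meas-cmd mm [-0.4  0.1 -1.5] deg [ 0.12  0.02 -0.  ] w 0.0856 F [ 0.4 -0.2 -0.5]
[-0.343, -0.122, -0.0] [-0.0, -0.0, 56.8]
[-0.459, -0.311, -0.0] [0.0, -0.0, 76.8]
t 0.1 j [68.2 16.4 90.4  0.  73.3 -8.6] meas-cmd mm [-376.4  407.4   -1.5] deg [ 1.20e-01 -7.00e-02 -7.68e+01] w 0.0856 F [ 0.4 -0.2 -0.5]
[-0.25, -0.03, 0.025] [-0.0, -0.0, 41.0]
[-0.337, -0.116, 0.045] [-0.0, -0.0, 41.0]
```

Request:
apply_moves(commands=[[1,-0.343,-0.122,0,0,0,56.8],[1,-0.343,-0.122,0,0,0,56.8],[1,-0.343,-0.122,0,0,0,56.8],[1,-0.343,-0.122,0,0,0,56.8],[1,-0.343,-0.122,0,0,0,56.8],[1,-0.343,-0.122,0,0,0,56.8],[1,-0.343,-0.122,0,0,0,56.8],[1,-0.343,-0.122,0,0,0,56.8],[1,-0.343,-0.122,0,0,0,56.8],[1,-0.343,-0.122,0,0,0,56.8],[1,-0.343,-0.122,0,0,0,56.8],[1,-0.343,-0.122,0,0,0,56.8]])

```text
time: 1.1
position: [0.4596, 0.4604, 0.4041]
tcp_rot: [-179.9, -0.0, 110.0]
force: [0.3, 0.8, -1.0]
width: 0.0853
grasp_force: 0.0
```

```bash
rm cmd.json; python3 - <<'E'
from plan import *
plan([(.46,.46,.405,110)])
plan([(.55,.1,.4,75)])
plan([(.48,-.09,.36,49),(.4138,-.0876,.36,49)])
E
```

```text
t 1.1 j [36.1 13.4 94.   0.  72.6 16.1] meas-cmd mm [ 305.6 -196.6   -0.9] deg [7.000e-02 5.000e-02 5.681e+01] w 0.0853 F [ 0.3  0.8 -1. ]
[-0.343, -0.122, -0.0] [-0.0, -0.0, 56.8]
t 1.1 j [36.1 13.4 94.   0.  72.6 16.1] meas-cmd mm [-0.6  0.3 -0.9] deg [0.08 0.01 0.01] w 0.0853 F [ 0.3  0.8 -1. ]
[-0.369, -0.039, 0.005] [-0.0, -0.0, 35.0]
t 1.1 j [36.1 13.4 94.   0.  72.6 16.1] meas-cmd mm [-90.3 360.3   4.1] deg [ 8.000e-02 -2.000e-02 -3.499e+01] w 0.0853 F [ 0.3  0.8 -1. ]
[-0.202, -0.018, 0.04] [-0.0, -0.0, 26.0]
[-0.216, -0.083, 0.04] [-0.0, -0.0, 26.0]
```

Request:
apply_moves(commands=[[1,-0.369,-0.039,0.005,0,0,35],[1,-0.369,-0.039,0.005,0,0,35],[1,-0.369,-0.039,0.005,0,0,35],[1,-0.369,-0.039,0.005,0,0,35],[1,-0.369,-0.039,0.005,0,0,35],[1,-0.369,-0.039,0.005,0,0,35],[1,-0.369,-0.039,0.005,0,0,35],[1,-0.369,-0.039,0.005,0,0,35],[1,-0.369,-0.039,0.005,0,0,35],[1,-0.369,-0.039,0.005,0,0,35],[1,-0.369,-0.039,0.005,0,0,35]])

```text
time: 2.02
position: [0.5495, 0.1, 0.3996]
tcp_rot: [-180.0, -0.0, 74.9]
force: [0.7, -0.0, 0.5]
width: 0.0857
grasp_force: 0.0
```

Request:
apply_moves(commands=[[1,-0.202,-0.018,0.04,0,0,26],[1,-0.202,-0.018,0.04,0,0,26],[1,-0.202,-0.018,0.04,0,0,26],[1,-0.202,-0.018,0.04,0,0,26],[1,-0.202,-0.018,0.04,0,0,26],[1,-0.216,-0.083,0.04,0,0,26],[1,-0.216,-0.083,0.04,0,0,26],[1,-0.216,-0.083,0.04,0,0,26],[1,-0.216,-0.083,0.04,0,0,26],[1,-0.216,-0.083,0.04,0,0,26],[1,-0.216,-0.083,0.04,0,0,26]])

```text
time: 2.93
position: [0.4146, -0.086, 0.3604]
tcp_rot: [179.9, -0.0, 49.2]
force: [0.5, -0.2, 0.5]
width: 0.0856
grasp_force: 0.0
```

```bash
python3 - <<'E'
from plan import *
c=cap("top"); W=cloud(c); print(mug(W,np.array([.4138,-.0876])),mug(W,np.array([.3366,-.2815])))
c=cap("scene"); W=cloud(c); print(mug(W,np.array([.4138,-.0876])),mug(W,np.array([.3366,-.2815])))
plan([(.4138,-.0876,.203,49)])
E
```

```text
(array([ 0.40987339, -0.08848714]), 6, np.float64(47.32210118003906), 19, np.float64(0.07720477959165618)) (array([ 0.33613369, -0.28153234]), 111, np.float64(43.158277209325185), 68, np.float64(0.07795623291681748))
(array([ 0.41402523, -0.0872759 ]), 94, np.float64(49.13315768275976), 56, np.float64(0.07887585924679115)) (array([ 0.33734438, -0.28094312]), 29, np.float64(42.769469465245514), 45, np.float64(0.0783875270191128))
t 3.03 j [-25.6 -14.7 126.6   0.   68.   15.3] meas-cmd mm [0.6 0.8 0.2] deg [-0.04  0.02 -0.1 ] w 0.0855 F [-0.2  0.3 -0.7]
[-0.0, 0.0, 0.157] [-0.0, -0.0, 0.0]
```

Request:
apply_moves(commands=[[1,0,0,0.04,0,0,0],[1,0,0,0.08,0,0,0],[1,0,0,0.11,0,0,0],[1,0,0,0.135,0,0,0],[1,0,0,0.15,0,0,0],[1,0,0,0.157,0,0,0],[1,0,0,0.157,0,0,0]])

```text
time: 3.62
position: [0.4135, -0.0866, 0.2011]
tcp_rot: [-179.8, 0.1, 49.1]
force: [0.7, -0.9, -0.3]
width: 0.0856
grasp_force: 0.0
```

Request:
apply_moves(commands=[[0.5,0,0,0,0,0,0],[0.5,0,0,0,0,0,0],[0.5,0,0,0,0,0,0],[0.5,0,0,0,0,0,0],[0.5,0,0,0,0,0,0],[0.5,0,0,0,0,0,0],[0.5,0,0,0,0,0,0],[0.5,0,0,0,0,0,0],[0.5,0,0,0,0,0,0],[0.5,0,0,0,0,0,0]], squeeze=45)

```text
time: 4.45
position: [0.4147, -0.0873, 0.2043]
tcp_rot: [179.8, -0.1, 49.0]
force: [1.1, 0.1, 6.6]
width: 0.0619
grasp_force: 50.7
```

```bash
cat >> plan.py <<'E'
C=np.array([.665,-.329]); ey=np.array([np.cos(np.radians(43.6)),np.sin(np.radians(43.6))]); ex=np.array([ey[1],-ey[0]])
def cup(lx,ly): return tuple(C+lx*ex+ly*ey)
E
python3 - <<'E'
from plan import *
a=cup(-.165,.093)
plan([(.4138,-.0876,.38,49),(*a,.362,43.5)])
E
```

```text
t 4.45 j [-25.7   0.6 132.1   0.   47.2  15.3] meas-cmd mm [ 0.7 -0.1  1.3] deg [-0.18  0.06 -0.  ] w 0.0619 F [1.1 0.1 6.6]
[-0.0, 0.0, -0.177] [-0.0, -0.0, 0.0]
[0.09, 0.193, -0.159] [-0.0, -0.0, 5.5]
```

Request:
apply_moves(commands=[[0.5,0,0,-0.02,0,0,0],[0.5,0,0,-0.05,0,0,0],[0.5,0,0,-0.09,0,0,0],[0.5,0,0,-0.13,0,0,0],[0.5,0,0,-0.177,0,0,0],[0.5,0.016,0.04,-0.177,0,0,1],[0.5,0.032,0.075,-0.17,0,0,2],[0.5,0.048,0.11,-0.165,0,0,3],[0.5,0.064,0.145,-0.16,0,0,4],[0.5,0.08,0.175,-0.159,0,0,5.5],[0.5,0.09,0.193,-0.159,0,0,5.5],[0.5,0.09,0.193,-0.159,0,0,5.5]])

```text
time: 5.45
position: [0.6208, -0.1464, 0.36]
tcp_rot: [-180.0, 0.0, 43.5]
force: [-1.0, 0.7, -2.0]
width: 0.062
grasp_force: 50.8
```

```bash
cat >> h.py <<'E'
def heldmug(W,tcp,ang,lo=.02):
    # handle points near held mug, in tool-cup frame: u along handle dir, v across, z above table
    e=np.array([np.cos(np.radians(ang)),np.sin(np.radians(ang))]); n=np.array([e[1],-e[0]])
    P=W.reshape(-1,3); q=P[:,:2]-tcp[:2]; u,v=q@e,q@n
    b=tcp[2]-.204
    m=(u>.036)&(u<.085)&(abs(v)<.02)&(P[:,2]>b+.005)&(P[:,2]<b+.08)
    return u[m],v[m],P[m,2]-b
E
python3 - <<'E'
from plan import *
plan([(*cup(-.165,.093),.362,43.5)])
s=env.state()["position"]
for n in("scene","top"):
    c=cap(n); W=cloud(c); save(c,n+"1.png")
    u,v,z=heldmug(W,s,43.5)
    print(n,len(u),"u max",np.percentile(u,[50,98]).round(4) if len(u) else 0,"v",np.percentile(v,[5,50,95]).round(4),"z",np.percentile(z,[2,98]).round(4))
E
```

```text
t 5.45 j [-22.4  14.   98.1   0.   67.9  24.1] meas-cmd mm [ 2.1 -0.6 -2. ] deg [ 0.02 -0.01  0.01] w 0.062 F [-1.   0.7 -2. ]
[0.0, -0.0, -0.0] [-0.0, -0.0, 0.0]
scene 95 u max [0.0599 0.0705] v [-0.005  -0.0015  0.0039] z [0.0184 0.0728]
top 14 u max [0.0627 0.0667] v [-0.0072 -0.0064 -0.0012] z [0.0294 0.0625]
```

View pics/scene1.png

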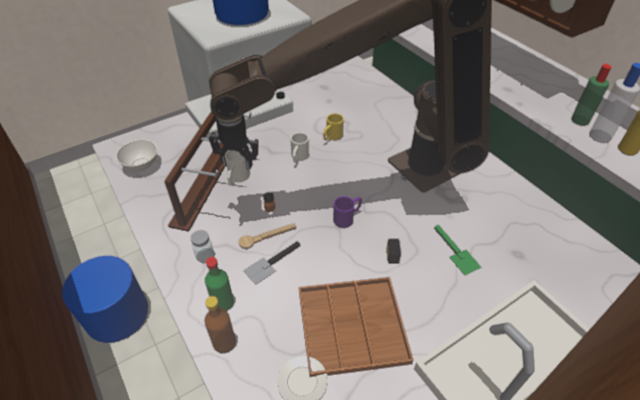

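Request:
apply_moves(commands=[[0.5,0,0.01,-0.002,0,0,0],[0.5,0,0.02,-0.002,0,0,0],[0.5,0,0.03,-0.002,0,0,0],[0.5,0,0.04,-0.002,0,0,0],[0.5,0,0.05,-0.002,0,0,0],[0.5,0,0.06,-0.002,0,0,0],[0.5,0,0.07,-0.002,0,0,0],[0.5,0,0.08,-0.002,0,0,0],[0.5,0,0.08,-0.002,0,0,0],[0.5,0,0.08,-0.002,0,0,0]])

```text
time: 6.38
position: [0.6739, -0.204, 0.3634]
tcp_rot: [-180.0, 0.0, 43.5]
force: [-0.8, 0.1, -2.0]
width: 0.0617
grasp_force: 50.8
```

```bash
python3 - <<'E'
from plan import *
plan([(*cup(-.085,.093),.364,43.5)])
s=env.state()["position"]
for n in("scene","top"):
    c=cap(n); W=cloud(c)
    if n=="scene": save(c,n+"2.png",(180,90,300,230),4)
    u,v,z=heldmug(W,s,43.5); print(n,len(u),"u max",np.percentile(u,[50,98]).round(4) if len(u) else 0,"z",np.percentile(z,[2,98]).round(4))
E
```

```text
t 6.38 j [-25.1  21.8  87.9   0.   70.4  21.4] meas-cmd mm [ 55.2 -58.2   1.4] deg [ 0.04 -0.01  0.03] w 0.0617 F [-0.8  0.1 -2. ]
[0.0, 0.08, -0.002] [-0.0, -0.0, 0.0]
scene 113 u max [0.0552 0.0702] z [0.017 0.073]
top 42 u max [0.0618 0.0679] z [0.0227 0.0668]
```

View pics/scene2.png

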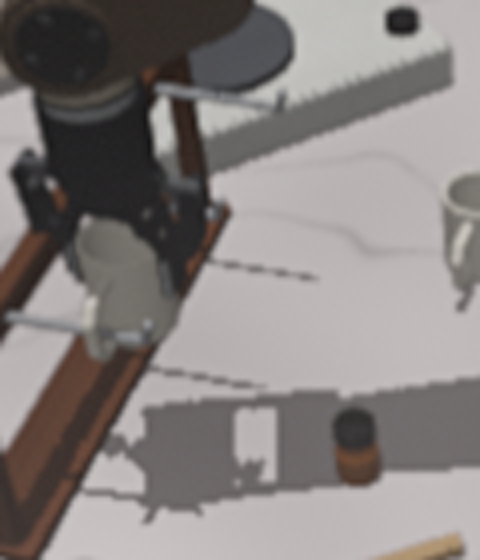

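The hook now passes through the handle at about (100,330) in the crop, with no contact force. I'll lower the mug until the handle rests on it.

Request:
apply_moves(commands=[[0.5,0,0,0.006,0,0,0],[0.5,0,0,0.012,0,0,0],[0.5,0,0,0.018,0,0,0],[0.5,0,0,0.022,0,0,0],[0.5,0,0,0.024,0,0,0],[0.5,0,0,0.026,0,0,0],[0.5,0,0,0.026,0,0,0]])

```text
time: 7.07
position: [0.6735, -0.2034, 0.3375]
tcp_rot: [-180.0, 0.0, 43.5]
force: [-0.6, -0.2, -1.8]
width: 0.0616
grasp_force: 50.8
```

Request:
apply_moves(commands=[[0.5,0,0,0.002,0,0,0],[0.5,0,0,0.003,0,0,0],[0.5,0,0,0.003,0,0,0]])

```text
time: 7.32
position: [0.6738, -0.2036, 0.3367]
tcp_rot: [179.9, -0.0, 43.5]
force: [-3.9, 0.9, 4.3]
width: 0.0618
grasp_force: 51.4
```

Request:
apply_moves(commands=[[1,0,0,0,0,0,0],[1,0,0,0,0,0,0],[1,0,0,0,0,0,0],[1,0,0,0,0,0,0],[1,0,0,0,0,0,0],[1,0,0,0,0,0,0],[1,0,0,0,0,0,0],[1,0,0,0,0,0,0],[1,0,0,-0.03,0,0,0],[1,0,0,-0.06,0,0,0],[1,0,0,-0.09,0,0,0],[1,0,0,-0.09,0,0,0]])

```text
time: 8.32
position: [0.6744, -0.2038, 0.4339]
tcp_rot: [179.3, -0.3, 43.5]
force: [0.3, -0.0, 1.8]
width: 0.085
grasp_force: 0.0
```

```bash
python3 - <<'E'
from plan import *
p,R=get(); put(p-np.array([0,0,.029-.09]),R)
b=(.3366,-.2815); 
for n in ("top","scene"):
    c=cap(n); W=cloud(c); print(mug(W,np.array(b)))
    if n=="scene": save(c,n+"3.png",(120,60,380,230),3)
plan([(.48,-.20,.40,43.5),(*b,.36,43.0)])
E
```

```text
(array([ 0.33627744, -0.28162574]), 111, np.float64(42.33894318801239), 26, np.float64(0.07805399256451595))
(array([ 0.33757258, -0.28075858]), 91, np.float64(42.85625598704034), 54, np.float64(0.07856152038259227))
t 8.42 j [-25.1  19.1  84.6  -0.   76.   21.4] meas-cmd mm [-0.1  0.2  2.4] deg [-0.25  0.1  -0.  ] w 0.0854 F [ 0.4  1.1 -1.2]
[-0.138, -0.136, 0.025] [-0.0, -0.0, 0.0]
[-0.298, -0.176, 0.065] [-0.0, -0.0, 0.5]
```

View pics/scene3.png

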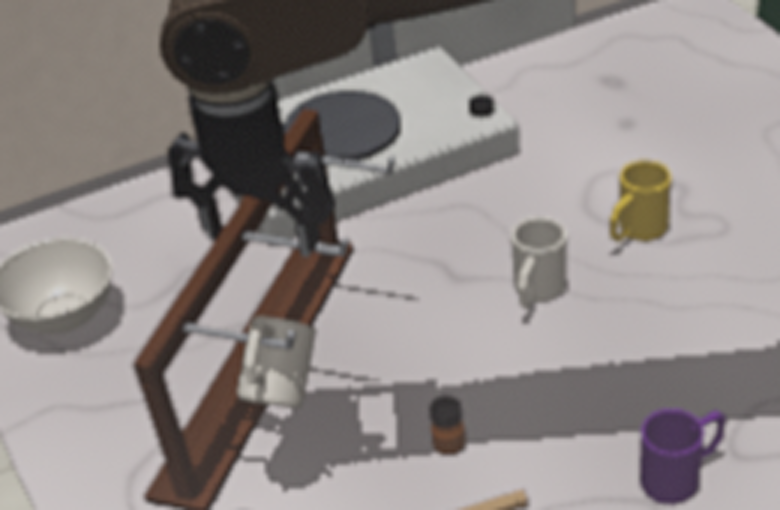

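Mug A hangs on the left hook at (275,360). Now mug B.

Request:
apply_moves(commands=[[1,-0.138,-0.136,0.01,0,0,0],[1,-0.138,-0.136,0.01,0,0,0],[1,-0.138,-0.136,0.01,0,0,0],[1,-0.138,-0.136,0.02,0,0,0],[1,-0.138,-0.136,0.025,0,0,0],[1,-0.298,-0.176,0.065,0,0,0.5],[1,-0.298,-0.176,0.065,0,0,0.5],[1,-0.298,-0.176,0.065,0,0,0.5],[1,-0.298,-0.176,0.065,0,0,0.5],[1,-0.298,-0.176,0.065,0,0,0.5],[1,-0.298,-0.176,0.065,0,0,0.5],[1,-0.298,-0.176,0.065,0,0,0.5]])

```text
time: 9.42
position: [0.3361, -0.2811, 0.3588]
tcp_rot: [-179.9, -0.0, 43.0]
force: [0.1, -0.7, 0.1]
width: 0.0853
grasp_force: 0.0
```

```bash
python3 - <<'E'
from plan import *
b=(.3368,-.2813)
c=cap("scene"); print(mug(cloud(c),np.array(b)))
plan([(*b,.204,43.0)])
E
```

```text
(array([ 0.33679999, -0.28113088]), 80, np.float64(42.779524792925585), 50, np.float64(0.07888042404607755))
t 9.47 j [-53.1 -12.3 124.8   0.   67.6  -6.2] meas-cmd mm [ 0.2  0.5 -0.7] deg [ 0.04  0.03 -0.02] w 0.0855 F [ 0.4  1.4 -0.2]
[0.0, 0.0, 0.156] [-0.0, -0.0, 0.0]
```

Request:
apply_moves(commands=[[1,0,0,0.04,0,0,0],[1,0,0,0.08,0,0,0],[1,0,0,0.11,0,0,0],[1,0,0,0.135,0,0,0],[1,0,0,0.15,0,0,0],[1,0,0,0.156,0,0,0],[1,0,0,0.156,0,0,0],[0.5,0,0,0.156,0,0,0],[0.5,0,0,0.156,0,0,0],[0.5,0,0,0.156,0,0,0],[0.5,0,0,0.156,0,0,0],[0.5,0,0,0.156,0,0,0]])

```text
time: 10.47
position: [0.337, -0.2819, 0.2055]
tcp_rot: [179.8, -0.0, 43.0]
force: [1.5, 0.4, 5.0]
width: 0.0622
grasp_force: 50.7
```

Request:
apply_moves(commands=[[0.5,0,0,0,0,0,0],[0.5,0,0,0,0,0,0],[0.5,0,0,0,0,0,0],[0.5,0,0,0,0,0,0],[0.5,0,0,0,0,0,0]])

```text
time: 10.88
position: [0.337, -0.282, 0.2055]
tcp_rot: [179.8, -0.0, 43.0]
force: [2.2, 0.8, 6.0]
width: 0.0621
grasp_force: 50.8
```

```bash
python3 - <<'E'
from plan import *
plan([(.3368,-.2813,.38,43.0),(*cup(-.185,-.047),.364,43.5),(*cup(-.165,-.047),.364,43.5)])
print(cup(-.165,-.047))
E
```

```text
t 10.88 j [-5.32e+01  2.40e+00  1.30e+02  1.00e-01  4.74e+01 -6.20e+00] meas-cmd mm [ 0.5 -0.5  1.5] deg [-0.21  0.02  0.02] w 0.0621 F [2.2 0.8 6. ]
[0.0, 0.0, -0.176] [-0.0, -0.0, 0.0]
[0.159, 0.074, -0.16] [-0.0, -0.0, -0.5]
[0.159, 0.094, -0.16] [-0.0, -0.0, -0.5]
(np.float64(0.5171766977960535), np.float64(-0.24192376141839436))
```

Request:
apply_moves(commands=[[0.5,0,0,-0.02,0,0,0],[0.5,0,0,-0.05,0,0,0],[0.5,0,0,-0.09,0,0,0],[0.5,0,0,-0.13,0,0,0],[0.5,0,0,-0.176,0,0,0],[0.5,0.036,0.017,-0.176,0,0,0],[0.5,0.072,0.034,-0.17,0,0,0],[0.5,0.108,0.05,-0.165,0,0,0],[0.5,0.14,0.065,-0.16,0,0,-0.5],[0.5,0.159,0.08,-0.16,0,0,-0.5],[0.5,0.159,0.094,-0.16,0,0,-0.5],[0.5,0.159,0.094,-0.16,0,0,-0.5]])

```text
time: 11.88
position: [0.5181, -0.2416, 0.3628]
tcp_rot: [-180.0, 0.0, 43.6]
force: [-0.4, 0.2, -2.8]
width: 0.062
grasp_force: 50.6
```

```bash
python3 - <<'E'
from plan import *
plan([(*cup(-.085,-.047),.365,43.5)])
s=env.state()["position"]; print(s)
for n in("scene","top"):
    c=cap(n); W=cloud(c)
    u,v,z=heldmug(W,s,43.5); print(n,len(u),"u max",np.percentile(u,[50,98]).round(4) if len(u) else 0,"v",np.percentile(v,[5,50,95]).round(4),"z",np.percentile(z,[2,98]).round(4))
E
```

```text
t 11.88 j [-35.2   5.7 107.3  -0.   67.   11.2] meas-cmd mm [ 1.1  0.1 -1.2] deg [ 0.02 -0.04 -0.09] w 0.062 F [-0.4  0.2 -2.8]
[0.0, 0.08, -0.001] [-0.0, -0.0, 0.0]
[ 0.51805302 -0.24157226  0.36276017]
scene 79 u max [0.0613 0.0712] v [-0.0043 -0.0012  0.004 ] z [0.0151 0.0712]
top 89 u max [0.0542 0.0683] v [-0.0054 -0.0016  0.0033] z [0.0167 0.0683]
```

Request:
apply_moves(commands=[[0.5,0,0.01,-0.001,0,0,0],[0.5,0,0.02,-0.001,0,0,0],[0.5,0,0.03,-0.001,0,0,0],[0.5,0,0.04,-0.001,0,0,0],[0.5,0,0.05,-0.001,0,0,0],[0.5,0,0.06,-0.001,0,0,0],[0.5,0,0.07,-0.001,0,0,0],[0.5,0,0.08,-0.001,0,0,0],[0.5,0,0.08,-0.001,0,0,0],[0.5,0,0.08,-0.001,0,0,0]])

```text
time: 12.82
position: [0.5721, -0.2998, 0.3645]
tcp_rot: [-180.0, 0.0, 43.5]
force: [-0.6, -0.3, -2.7]
width: 0.062
grasp_force: 50.6
```

```bash
python3 - <<'E'
from plan import *
plan([(*cup(-.085,-.047),.338,43.5)])
s=env.state()["position"]
c=cap("scene"); W=cloud(c)
u,v,z=heldmug(W,s,43.5); print(len(u),"u max",np.percentile(u,[50,98]).round(4),"z",np.percentile(z,[2,98]).round(4)); save(c,"scene4.png",(150,90,290,230),4)
E
```

```text
t 12.82 j [-36.6  14.7  96.7   0.   68.6   9.8] meas-cmd mm [ 0.1 -0.2 -0.5] deg [ 0.04 -0.    0.01] w 0.062 F [-0.6 -0.3 -2.7]
[0.0, 0.0, 0.027] [-0.0, -0.0, 0.0]
100 u max [0.0557 0.0716] z [0.0177 0.0706]
```

View pics/scene4.png

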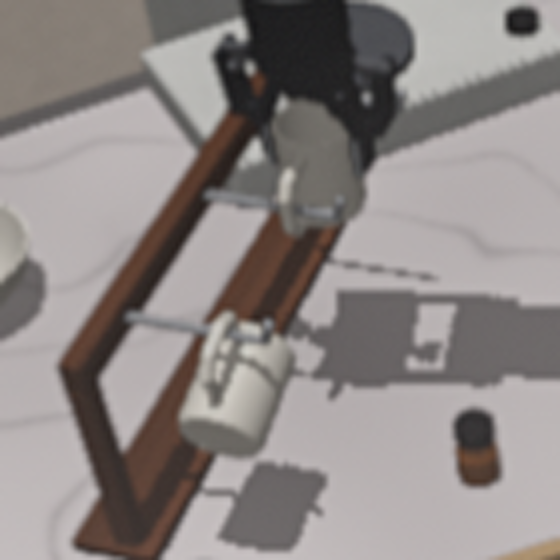

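The first mug hangs at (235,385), and the middle hook passes through the second mug's handle at (290,205). Lower and release.

Request:
apply_moves(commands=[[0.5,0,0,0.006,0,0,0],[0.5,0,0,0.012,0,0,0],[0.5,0,0,0.018,0,0,0],[0.5,0,0,0.022,0,0,0],[0.5,0,0,0.025,0,0,0],[0.5,0,0,0.027,0,0,0],[0.5,0,0,0.027,0,0,0]])

```text
time: 13.45
position: [0.5717, -0.2993, 0.3382]
tcp_rot: [-180.0, -0.0, 43.5]
force: [-0.9, 0.6, -0.0]
width: 0.0622
grasp_force: 50.7
```

Request:
apply_moves(commands=[[0.5,0,0,0.001,0,0,0],[1,0,0,0.001,0,0,0],[1,0,0,0.001,0,0,0],[1,0,0,0.001,0,0,0],[1,0,0,0.001,0,0,0],[1,0,0,0.001,0,0,0],[1,0,0,0.001,0,0,0],[1,0,0,0.001,0,0,0],[1,0,0,-0.03,0,0,0],[1,0,0,-0.06,0,0,0],[1,0,0,-0.09,0,0,0],[1,0,0,-0.09,0,0,0]])

```text
time: 14.45
position: [0.5726, -0.2999, 0.4364]
tcp_rot: [179.2, -0.1, 43.5]
force: [0.9, -0.5, 1.8]
width: 0.0853
grasp_force: 0.0
```

```bash
cat >> h.py <<'E'
def blob(c,lo,hi,box):
    # points whose height is lo..hi in world xy box (x0,x1,y0,y1)
    P=cloud(c).reshape(-1,3); return P[(P[:,2]>lo)&(P[:,2]<hi)&(P[:,0]>box[0])&(P[:,0]<box[1])&(P[:,1]>box[2])&(P[:,1]<box[3])]
E
python3 - <<'E'
from plan import *
p,R=get(); put(p+np.array([0,0,.09]),R)
for n in("scene","top"):
    c=cap(n); save(c,n+"5.png"); np.savez("pics/"+n+"5.npz",W=cloud(c),img=c["img"])
    for k,b,lo,hi in(("spat handle",(.53,.68,.03,.1),.0085,.022),("spat blade",(.66,.76,.02,.13),.0015,.0085),("spoon handle",(.5,.65,-.06,.02),.0115,.022),("spoon all",(.5,.72,-.08,.02),.005,.022)):
        P=blob(c,lo,hi,b); r=cv2.minAreaRect(P[:,:2].astype(np.float32)*1000); l=cv2.fitLine(P[:,:2].astype(np.float32),cv2.DIST_HUBER,0,.01,.01).ravel()
        print(n,k,len(P),np.round(r[0],1),np.round(r[1],1),round(r[2],1),"line",np.degrees(np.arctan2(l[1],l[0])).round(1),l[2:])
    # tray: top faces of walls
    P=blob(c,.017,.03,(.38,.76,.17,.55)); q=np.c_[P[:,:2]]
    H=cv2.convexHull(q.astype(np.float32)*1000)
    q=q[(np.hypot(q[:,0]-.5696,q[:,1]-.3568)<.185)]
    np.save(f"pics/tray_{n}.npy",q); print(n,"tray",cv2.minAreaRect(q.astype(np.float32)*1000),len(q))
E
```

```text
scene spat handle 231 [609.9  65. ] [132.7  29. ] 11.5 line 7.7 [0.6093017  0.06856783]
scene spat blade 480 [710.1  74.8] [109.7  99.3] 89.8 line -39.9 [0.6994017  0.08125288]
scene spoon handle 185 [586.  -13.8] [ 21.3 131.8] 81.8 line -9.2 [ 0.5701612 -0.0111196]
scene spoon all 449 [609.3 -33.4] [211.2  84.7] 4.2 line -10.1 [ 0.61771244 -0.017581  ]
scene tray ((584.753173828125, 353.63970947265625), (254.8651123046875, 288.63201904296875), 64.49305725097656) 1500
top spat handle 216 [610.7  66.7] [128.   15.7] 7.9 line 7.8 [0.60535485 0.0658607 ]
top spat blade 370 [709.3  75. ] [ 98.4 107.6] 0.3 line 41.8 [0.70097536 0.08125823]
top spoon handle 189 [585.4 -16.6] [ 18.2 129.4] 81.9 line -8.9 [ 0.5820556  -0.01522833]
top spoon all 445 [608.9 -39.9] [ 71.5 178.4] 87.2 line -8.7 [ 0.62515116 -0.0220645 ]
top tray ((580.0209350585938, 368.3174133300781), (278.12738037109375, 270.1976013183594), 66.27534484863281) 1096
```

View pics/scene5.png

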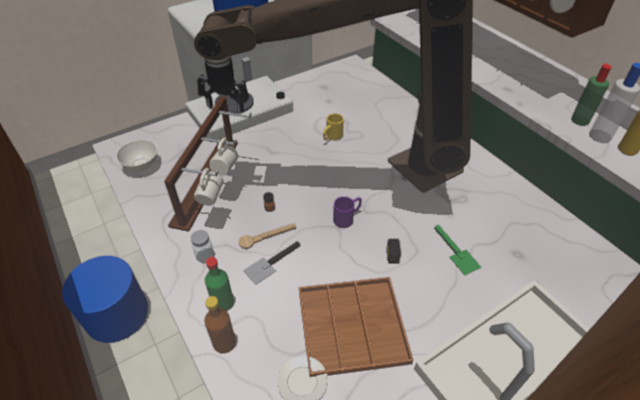

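Both mugs hang, at (208,190) and (222,157). Now I'll fit the tray model and refine the utensil poses.

```bash
python3 - <<'E'
from plan import *
def res(q,P):
    a=np.radians(q[2]); d=P-q[:2]; x=d@[np.cos(a),np.sin(a)]; y=d@[-np.sin(a),np.cos(a)]
    seg=[(118,None,a0) for a0 in ()]
    D=[]
    for c in(.118,-.118): D.append(np.hypot(x-c,np.maximum(abs(y)-.126,0)))
    for c in(.123,.029,-.047,-.123): D.append(np.hypot(y-c,np.maximum(abs(x)-.121,0)))
    return np.maximum(np.min(D,0)-.003,0)
for n in("top","scene"):
    P=np.load(f"pics/tray_{n}.npy")
    for a in(65,245,-25,155):
        f=least_squares(lambda q:res(q,P),[.5696,.3568,a],loss="soft_l1",f_scale=.002,x_scale=[.01,.01,5])
        print(n,a,f.x.round(4),f.cost*1e6, np.mean(f.fun<.002).round(3))
E
```

```text
top 65 [ 0.5676  0.3565 64.947 ] 533.5205363246125 0.978
top 245 [  0.5745   0.3534 245.0919] 6119.918215587245 0.429
top -25 [  0.5675   0.3563 -24.9175] 13428.028039036768 0.374
top 155 [  0.5675   0.3563 155.0818] 13486.942015227167 0.374
scene 65 [ 0.5686  0.3572 64.7698] 348.0789775675849 0.985
scene 245 [  0.5762   0.3534 244.8252] 7262.482510312431 0.431
scene -25 [  0.5684   0.3568 -25.1853] 17680.244383131663 0.429
scene 155 [  0.5684   0.3567 154.819 ] 17516.652272711563 0.428
```

```bash
python3 - <<'E'
from plan import *
g=(.6266,.0694)
plan([(*g,.43,7.8),(*g,.27,7.8)])
plan([(*g,.178,7.8)])
E
```

```text
t 14.55 j [-36.6  11.7  93.3  -0.   74.7   9.8] meas-cmd mm [-0.1  0.1  2.2] deg [-0.26  0.04 -0.  ] w 0.0854 F [ 0.3  0.7 -0.4]
[0.294, -0.23, -0.002] [-0.0, -0.0, 35.7]
[0.294, -0.23, 0.158] [-0.0, -0.0, 35.7]
t 14.55 j [-36.6  11.7  93.3  -0.   74.7   9.8] meas-cmd mm [ -54.8 -369.1  160.2] deg [ -0.23   0.12 -35.7 ] w 0.0854 F [ 0.3  0.7 -0.4]
[-0.0, 0.0, 0.092] [-0.0, -0.0, 0.0]
```

Request:
apply_moves(commands=[[0.5,0.294,-0.23,-0.002,0,0,35.7],[0.5,0.294,-0.23,-0.002,0,0,35.7],[0.5,0.294,-0.23,-0.002,0,0,35.7],[0.5,0.294,-0.23,-0.002,0,0,35.7],[0.5,0.294,-0.23,-0.002,0,0,35.7],[0.5,0.294,-0.23,-0.002,0,0,35.7],[0.5,0.294,-0.23,-0.002,0,0,35.7],[0.5,0.294,-0.23,0.07,0,0,35.7],[0.5,0.294,-0.23,0.158,0,0,35.7],[0.5,0.294,-0.23,0.158,0,0,35.7],[0.5,0.294,-0.23,0.158,0,0,35.7],[0.5,0.294,-0.23,0.158,0,0,35.7]])

```text
time: 15.55
position: [0.6235, 0.0719, 0.2615]
tcp_rot: [-179.8, 0.7, 7.9]
force: [-1.1, -0.1, -1.3]
width: 0.0426
grasp_force: 0.0
```

```bash
python3 - <<'E'
from plan import *
s=env.state(); print(s["position"],s["width"])
c=cap("scene")
for k,b,lo,hi in(("spat",(.53,.68,.03,.1),.0085,.022),("spoon",(.5,.72,-.08,.02),.005,.022)):
    P=blob(c,lo,hi,b); r=cv2.minAreaRect(P[:,:2].astype(np.float32)*1000); print(k,len(P),r)
plan([(.6266,.0694,.178,7.8)])
E
```

```text
[0.62352835 0.071903   0.26149858] 0.04259619654292264
spat 220 ((610.5601806640625, 66.2867660522461), (128.97984313964844, 32.14558029174805), 1.888429045677185)
spoon 307 ((607.4524536132812, -32.155784606933594), (209.7596435546875, 90.44889831542969), 2.8265883922576904)
t 15.6 j [-2.600e+00  1.940e+01  1.029e+02  1.000e-01  5.870e+01  7.940e+01] meas-cmd mm [-4.   2.7 81. ] deg [ 0.22 -0.94 -0.12] w 0.0425 F [-1.9  0.4 -2.6]
[-0.0, 0.0, -0.0] [-0.0, -0.0, 0.0]
```

Request:
apply_moves(commands=[[0.5,0,0,0.03,0,0,0],[0.5,0,0,0.055,0,0,0],[0.5,0,0,0.075,0,0,0],[0.5,0,0,0.085,0,0,0],[0.5,0,0,0.092,0,0,0],[0.5,0,0,0.092,0,0,0],[0.5,0,0,0.092,0,0,0]])

```text
time: 16.18
position: [0.6269, 0.0696, 0.1785]
tcp_rot: [180.0, -0.1, 7.8]
force: [0.5, 0.1, -0.2]
width: 0.0427
grasp_force: 0.0
```

Request:
apply_moves(commands=[[0.1,0,0,0,0,0,0],[0.1,0,0,0,0,0,0],[0.1,0,0,0,0,0,0],[0.1,0,0,0,0,0,0],[0.1,0,0,0,0,0,0],[0.1,0,0,0,0,0,0],[0.1,0,0,0,0,0,0],[0.1,0,0,0,0,0,0]])

```text
time: 16.85
position: [0.6274, 0.0698, 0.1796]
tcp_rot: [180.0, -0.2, 7.8]
force: [-0.7, -0.1, 6.3]
width: 0.0144
grasp_force: 47.1
```

```bash
python3 - <<'E'
from plan import *
t=(.495,.3801)
plan([(.6266,.0694,.28,7.8),(*t,.28,64.9)])
E
```

```text
t 16.85 j [ -2.9  26.3 103.5  -0.   50.1  79.3] meas-cmd mm [0.6 0.2 1.6] deg [-0.04  0.17 -0.01] w 0.0144 F [-0.7 -0.1  6.3]
[-0.0, 0.0, -0.102] [-0.0, -0.0, 0.0]
[-0.088, -0.326, -0.102] [-0.0, -0.0, -57.1]
```

Request:
apply_moves(commands=[[0.1,0,0,-0.02,0,0,0],[0.1,0,0,-0.06,0,0,0],[0.1,0,0,-0.102,0,0,0],[0.1,-0.088,-0.326,-0.102,0,0,-57.1],[0.1,-0.088,-0.326,-0.102,0,0,-57.1],[0.1,-0.088,-0.326,-0.102,0,0,-57.1],[0.1,-0.088,-0.326,-0.102,0,0,-57.1],[0.1,-0.088,-0.326,-0.102,0,0,-57.1],[0.1,-0.088,-0.326,-0.102,0,0,-57.1],[0.1,-0.088,-0.326,-0.102,0,0,-57.1],[0.1,-0.088,-0.326,-0.102,0,0,-57.1],[0.1,-0.088,-0.326,-0.102,0,0,-57.1]])

```text
time: 17.85
position: [0.4914, 0.3857, 0.2793]
tcp_rot: [-179.9, -0.1, 65.5]
force: [-0.9, -0.5, -0.9]
width: 0.0145
grasp_force: 46.3
```

Request:
apply_moves(commands=[[0.1,0,0,0,0,0,0],[0.1,0,0,0,0,0,0],[0.1,0,0,0,0,0,0]])

```text
time: 18.1
position: [0.4953, 0.3798, 0.2793]
tcp_rot: [-180.0, 0.1, 64.8]
force: [-0.4, -0.2, -1.1]
width: 0.0143
grasp_force: 46.3
```

```bash
python3 - <<'E'
from plan import *
T=np.array([.568,.357]); a=np.radians(64.9); tx=np.array([np.cos(a),np.sin(a)]); ty=np.array([-tx[1],tx[0]])
plan([(.495,.3801,.187,64.9)])
for n in("scene","top"):
    c=cap(n); P=cloud(c).reshape(-1,3); s=env.state()["position"]; q=P[:,:2]-s[:2]; u,v=q@tx,q@ty
    m=(abs(u)<.14)&(abs(v)<.05)&(P[:,2]>.06)&(P[:,2]<.125)
    for k,mm in(("head",m&(u>.045)),("tail",m&(u<-.04))):
        if mm.sum(): print(n,k,mm.sum(),"u",np.percentile(u[mm],[1,99]).round(3),"v",np.percentile(v[mm],[2,50,98]).round(4),"z",np.percentile(P[mm,2],[2,50,98]).round(4))
E
```

```text
t 18.1 j [ 28.2  17.4 103.   -0.   59.6  53.4] meas-cmd mm [ 0.1 -0.8 -0.7] deg [ 0.01 -0.06  0.1 ] w 0.0143 F [-0.4 -0.2 -1.1]
[-0.0, 0.0, 0.093] [-0.0, -0.0, 0.0]
scene head 557 u [0.046 0.098] v [-0.0304 -0.0018  0.0283] z [0.0982 0.1018 0.1069]
top tail 101 u [-0.084 -0.041] v [-0.009  -0.0012  0.0063] z [0.1066 0.1143 0.1185]
```

Request:
apply_moves(commands=[[0.1,0,0,0.035,0,0,0],[0.1,0,0,0.065,0,0,0],[0.1,0,0,0.082,0,0,0],[0.1,0,0,0.09,0,0,0],[0.1,0,0,0.093,0,0,0],[0.1,0,0,0.094,0,0,0],[0.1,0,0,0.094,0,0,0]])

```text
time: 18.78
position: [0.4958, 0.3808, 0.187]
tcp_rot: [179.9, -0.1, 64.9]
force: [-0.0, -0.2, -0.8]
width: 0.0143
grasp_force: 46.3
```

Request:
apply_moves(commands=[[0.1,0,0,0.001,0,0,0],[0.1,0,0,0.002,0,0,0],[0.1,0,0,0.002,0,0,0],[0.35,0,0,0.002,0,0,0],[0.35,0,0,0.002,0,0,0],[0.35,0,0,0.002,0,0,0],[0.35,0,0,0.002,0,0,0],[0.35,0,0,0.002,0,0,0],[0.35,0,0,-0.03,0,0,0],[0.35,0,0,-0.06,0,0,0],[0.35,0,0,-0.095,0,0,0],[0.35,0,0,-0.095,0,0,0]])

```text
time: 19.78
position: [0.4971, 0.3822, 0.2893]
tcp_rot: [179.5, -0.7, 64.9]
force: [1.5, 1.1, 1.1]
width: 0.0298
grasp_force: 0.0
```

```bash
python3 - <<'E'
from plan import *
p,R=get(); put(p+np.array([0,0,.094]),R)   # .187-.001+.095
for n in("scene","top"):
    c=cap(n)
    P=blob(c,.005,.022,(.5,.72,-.08,.02)); r=cv2.minAreaRect(P[:,:2].astype(np.float32)*1000)
    H=P[(P[:,2]>.0115)&(P[:,0]<.64)]; l=cv2.fitLine(H[:,:2].astype(np.float32),cv2.DIST_HUBER,0,.01,.01).ravel()
    B=P[P[:,0]>.665]
    print(n,len(P),cv2.boxPoints(r).round(0).tolist(),np.degrees(np.arctan2(l[1],l[0])),l[2:],"min x",np.sort(P[:,0])[:4],"bowl",cv2.minEnclosingCircle(B[:,:2].astype(np.float32)*1000) )
E
```

```text
scene 444 [[508.0, 8.0], [509.0, -80.0], [717.0, -76.0], [716.0, 11.0]] -9.235643 [ 0.5788474  -0.01343403] min x [0.50819756 0.52114636 0.52210156 0.52236953] bowl ((681.139404296875, -32.420467376708984), 39.883846282958984)
top 451 [[515.0, -60.0], [700.0, -80.0], [708.0, -5.0], [524.0, 15.0]] -8.892882 [ 0.578078  -0.0144835] min x [0.52132925 0.52158708 0.5216526  0.52174186] bowl ((686.5537109375, -26.996009826660156), 30.43122100830078)
```

```bash
python3 - <<'E'
from plan import *
plan([(.6007,-.0175,.27,-9)])
E
```

```text
t 19.88 j [ 28.3  17.2 102.8   0.   59.7  53.3] meas-cmd mm [0.4 0.6 2.3] deg [-0.17  0.23 -0.  ] w 0.03 F [ 0.   0.2 -0.9]
[-0.316, 0.264, 0.011] [-0.0, -0.0, 73.9]
```

Request:
apply_moves(commands=[[0.4,-0.316,0.264,0.011,0,0,73.9],[0.4,-0.316,0.264,0.011,0,0,73.9],[0.4,-0.316,0.264,0.011,0,0,73.9],[0.4,-0.316,0.264,0.011,0,0,73.9],[0.4,-0.316,0.264,0.011,0,0,73.9],[0.4,-0.316,0.264,0.011,0,0,73.9],[0.4,-0.316,0.264,0.011,0,0,73.9],[0.4,-0.316,0.264,0.011,0,0,73.9],[0.4,-0.316,0.264,0.011,0,0,73.9],[0.4,-0.316,0.264,0.011,0,0,73.9],[0.4,-0.316,0.264,0.011,0,0,73.9],[0.4,-0.316,0.264,0.011,0,0,73.9]])

```text
time: 20.88
position: [0.5998, -0.0195, 0.2676]
tcp_rot: [-180.0, 0.2, -9.2]
force: [0.5, -0.1, -0.4]
width: 0.0341
grasp_force: 0.0
```

Request:
apply_moves(commands=[[0.45,0,0,0,0,0,0],[0.45,0,0,0,0,0,0],[0.45,0,0,0,0,0,0]])

```text
time: 21.13
position: [0.5996, -0.016, 0.269]
tcp_rot: [-180.0, 0.1, -8.8]
force: [0.1, 0.0, 0.1]
width: 0.0384
grasp_force: 0.0
```

```bash
python3 - <<'E'
from plan import *
c=cap("scene"); P=blob(c,.0115,.022,(.5,.64,-.05,.03)); l=cv2.fitLine(P[:,:2].astype(np.float32),cv2.DIST_HUBER,0,.01,.01).ravel(); print(len(P),np.degrees(np.arctan2(l[1],l[0])),l[2:],np.sort(P[:,0])[:5])
c=cap("top"); save(c,"top6.png",(140,50,540,350),2)
plan([(.6007,-.0175,.178,-9)])
E
```

```text
180 -9.484372 [ 0.5808548 -0.0135782] [0.52165584 0.5229507  0.52340474 0.52407592 0.52431625]
t 21.23 j [-11.2  15.4 106.7   0.   57.9  87.6] meas-cmd mm [-0.5  1.5 -0.5] deg [ 0.   -0.03 -0.13] w 0.0387 F [-0.3  0.3  0. ]
[0.0, -0.0, 0.092] [-0.0, -0.0, 0.0]
```

View pics/top6.png

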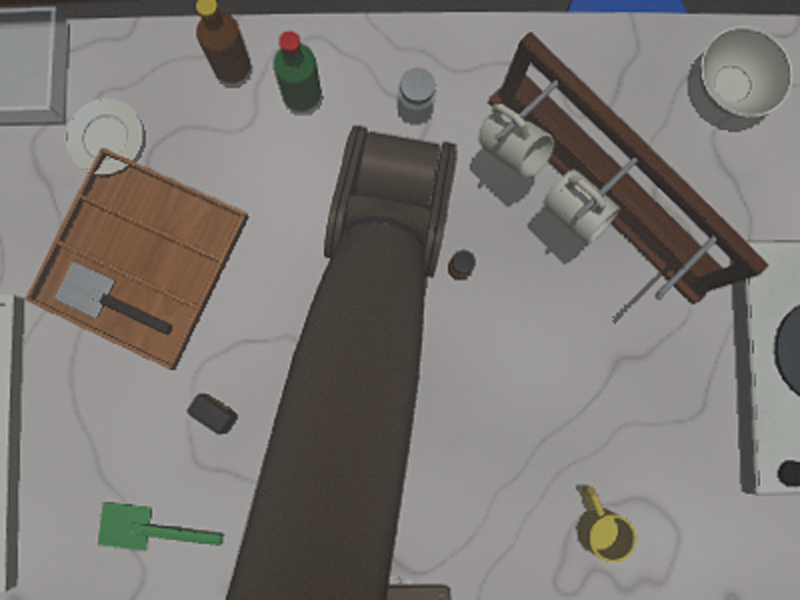

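The spatula lies in the wide compartment, around (115,300), with its handle towards the robot side, and both mugs still hang. Now the spoon.

Request:
apply_moves(commands=[[0.45,0,0,0.03,0,0,0],[0.45,0,0,0.055,0,0,0],[0.45,0,0,0.075,0,0,0],[0.45,0,0,0.085,0,0,0],[0.45,0,0,0.092,0,0,0],[0.45,0,0,0.092,0,0,0],[0.1,0,0,0.092,0,0,0],[0.1,0,0,0.092,0,0,0],[0.1,0,0,0.092,0,0,0],[0.1,0,0,0.092,0,0,0],[0.1,0,0,0.092,0,0,0],[0.1,0,0,0.092,0,0,0]])

```text
time: 22.23
position: [0.601, -0.0174, 0.1794]
tcp_rot: [-180.0, -0.2, -9.0]
force: [-0.6, -0.5, 5.6]
width: 0.0148
grasp_force: 47.4
```

```bash
python3 - <<'E'
from plan import *
T=np.array([.568,.357]); a=np.radians(64.9); tx=np.array([np.cos(a),np.sin(a)]); ty=np.array([-tx[1],tx[0]])
t=T-.009*ty-.010*tx; print(t)
plan([(.6007,-.0175,.28,-9),(*t,.28,64.9)])
E
```

```text
[0.57190812 0.34412652]
t 22.23 j [-11.3  23.2 107.9   0.   48.7  87.6] meas-cmd mm [0.6 0.1 1.4] deg [0.   0.17 0.  ] w 0.0148 F [-0.6 -0.5  5.6]
[0.0, -0.0, -0.102] [-0.0, -0.0, 0.0]
[-0.085, -0.353, -0.102] [-0.0, -0.0, -73.9]
```

Request:
apply_moves(commands=[[0.1,0,0,-0.02,0,0,0],[0.1,0,0,-0.06,0,0,0],[0.1,0,0,-0.102,0,0,0],[0.1,0,0,-0.102,0,0,0]])

```text
time: 22.57
position: [0.6029, -0.0177, 0.2889]
tcp_rot: [180.0, -0.9, -9.0]
force: [2.8, -1.8, 1.0]
width: 0.0146
grasp_force: 46.6
```

Request:
apply_moves(commands=[[0.1,-0.085,-0.353,0,0,0,-73.9],[0.1,-0.085,-0.353,0,0,0,-73.9],[0.1,-0.085,-0.353,0,0,0,-73.9],[0.1,-0.085,-0.353,0,0,0,-73.9],[0.1,-0.085,-0.353,0,0,0,-73.9],[0.1,-0.085,-0.353,0,0,0,-73.9],[0.1,-0.085,-0.353,0,0,0,-73.9],[0.1,-0.085,-0.353,0,0,0,-73.9],[0.1,-0.085,-0.353,0,0,0,-73.9],[0.1,-0.085,-0.353,0,0,0,-73.9],[0.1,-0.085,-0.353,0,0,0,-73.9],[0.1,-0.085,-0.353,0,0,0,-73.9]])

```text
time: 23.57
position: [0.5706, 0.3455, 0.2788]
tcp_rot: [-180.0, 0.1, 65.1]
force: [-0.6, -0.3, -1.5]
width: 0.0142
grasp_force: 46.6
```

Request:
apply_moves(commands=[[0.1,0,0,0,0,0,0],[0.1,0,0,0,0,0,0],[0.1,0,0,0,0,0,0]])

```text
time: 23.82
position: [0.5713, 0.3441, 0.2795]
tcp_rot: [-180.0, 0.0, 64.8]
force: [0.3, -0.5, -0.6]
width: 0.0146
grasp_force: 46.6
```

```bash
python3 - <<'E'
from plan import *
T=np.array([.568,.357]); a=np.radians(64.9); tx=np.array([np.cos(a),np.sin(a)]); ty=np.array([-tx[1],tx[0]])
plan([(*(T-.009*ty-.010*tx),.187,64.9)])
for n in("scene","top"):
    c=cap(n); P=cloud(c).reshape(-1,3); s=env.state()["position"]; q=P[:,:2]-s[:2]; u,v=q@tx,q@ty
    m=(abs(u)<.14)&(abs(v)<.05)&(P[:,2]>.06)&(P[:,2]<.125)
    for k,mm in(("head",m&(u>.06)),("tail",m&(u<-.04))):
        if mm.sum(): print(n,k,mm.sum(),"u",np.percentile(u[mm],[1,99]).round(3),"v",np.percentile(v[mm],[2,50,98]).round(4),"z",np.percentile(P[mm,2],[2,50,98]).round(4))
E
```

```text
t 23.82 j [22.4 22.3 96.6 -0.  61.1 47.5] meas-cmd mm [-0.2 -0.3 -0.5] deg [ 0.01 -0.02  0.09] w 0.0146 F [ 0.3 -0.5 -0.6]
[-0.0, 0.001, 0.093] [-0.0, -0.0, 0.0]
scene head 269 u [0.061 0.098] v [-0.021  -0.0004  0.0208] z [0.1089 0.1124 0.1162]
top tail 96 u [-0.081 -0.041] v [-0.0083 -0.0004  0.0073] z [0.1072 0.1148 0.1197]
```

Request:
apply_moves(commands=[[0.1,0,0,0.035,0,0,0],[0.1,0,0,0.065,0,0,0],[0.1,0,0,0.082,0,0,0],[0.1,0,0,0.09,0,0,0],[0.1,0,0,0.094,0,0,0],[0.1,0,0,0.095,0,0,0],[0.1,0,0,0.095,0,0,0]])

```text
time: 24.5
position: [0.5719, 0.3449, 0.1861]
tcp_rot: [179.9, -0.1, 64.9]
force: [0.1, 0.7, -1.3]
width: 0.0147
grasp_force: 46.6
```

Request:
apply_moves(commands=[[0.1,0,0,0.001,0,0,0],[0.1,0,0,0.001,0,0,0],[0.3,0,0,0.001,0,0,0],[0.3,0,0,0.001,0,0,0],[0.3,0,0,0.001,0,0,0],[0.3,0,0,0.001,0,0,0],[0.3,0,0,0.001,0,0,0],[0.3,0,0,-0.03,0,0,0],[0.3,0,0,-0.07,0,0,0],[0.3,0,0,-0.11,0,0,0],[0.3,0,0,-0.15,0,0,0],[0.3,0,0,-0.15,0,0,0]])

```text
time: 25.5
position: [0.5733, 0.3458, 0.3464]
tcp_rot: [179.3, -0.8, 65.0]
force: [0.9, 0.8, 2.1]
width: 0.0254
grasp_force: 0.0
```

```bash
python3 - <<'E'
from plan import *
p,R=get(); put(p+np.array([0,0,.148]),R)
plan([(.60,.10,.36,40)])
E
```

```text
t 25.5 j [22.4 18.4 94.2  0.  66.4 47.5] meas-cmd mm [ 1.   1.8 11.4] deg [-0.71  0.78 -0.02] w 0.0254 F [0.9 0.8 2.1]
[-0.209, 0.128, -0.025] [-0.0, -0.0, 24.9]
```

Request:
apply_moves(commands=[[0.3,-0.209,0.128,-0.025,0,0,24.9],[0.3,-0.209,0.128,-0.025,0,0,24.9],[0.3,-0.209,0.128,-0.025,0,0,24.9],[0.3,-0.209,0.128,-0.025,0,0,24.9],[0.3,-0.209,0.128,-0.025,0,0,24.9],[0.3,-0.209,0.128,-0.025,0,0,24.9],[0.3,-0.209,0.128,-0.025,0,0,24.9],[0.3,-0.209,0.128,-0.025,0,0,24.9],[0.3,-0.209,0.128,-0.025,0,0,24.9],[0.3,-0.209,0.128,-0.025,0,0,24.9],[0.3,-0.209,0.128,-0.025,0,0,24.9]])

```text
time: 26.42
position: [0.5983, 0.1025, 0.3593]
tcp_rot: [-180.0, 0.0, 40.2]
force: [0.3, 0.3, 0.7]
width: 0.0261
grasp_force: 0.0
```

```bash
python3 - <<'E'
from h import *
c=cap("top"); save(c,"top7.png",(70,30,600,350),1.5)
c=cap("scene"); save(c,"scene7.png"); print(env.state()["time"])
E
```

```text
26.5167
```

View pics/top7.png

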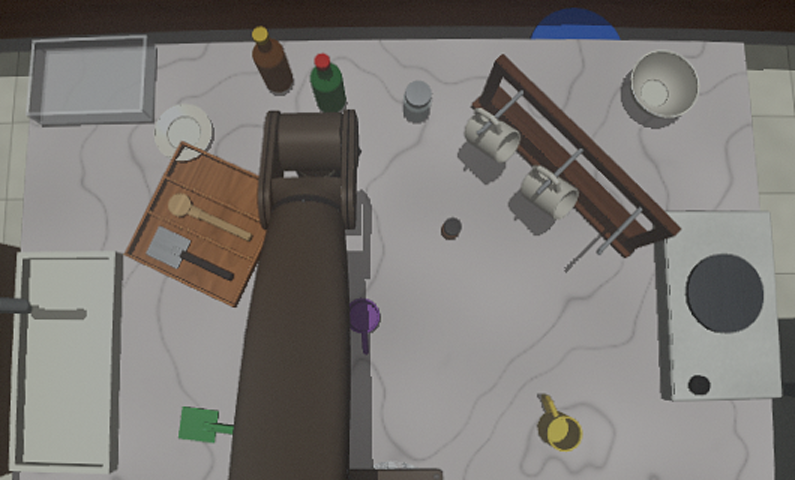

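View pics/scene7.png

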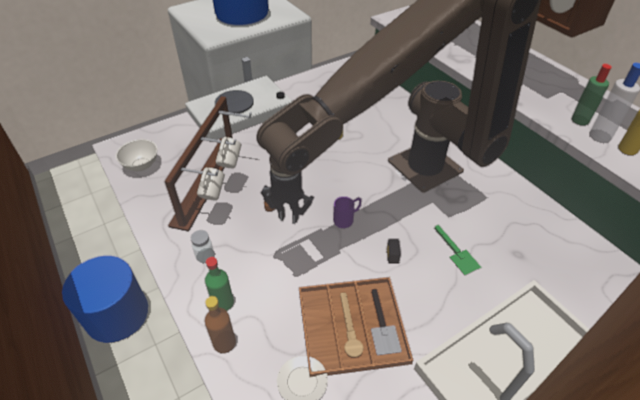

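The spatula at (385,320) is in the wide compartment and the spoon at (350,325) is in the middle one, both with handles towards the robot. Both white mugs hang at (210,182) and (229,152), and everything else is in place. No brush or third mug is present, so I'm handing in.

```bash
python3 -c "
from workcell import env; print(env.finish_job())"
```

```text
the job is handed in; nothing more can be done
None
```

The job is handed in: both white mugs hang on the left and middle hooks, the spatula is in the wide compartment and the spoon in the middle one with handles towards the robot, the third mug and the brush were absent, and nothing else was moved.

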